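# Sweep the mounted lenses through the gate into the catch slot

### The arm

A 6-joint arm with a two-finger parallel gripper is mounted at the origin on the work surface. World frame = base frame: x ahead of the robot, y to its left, z up, the work surface at z = 0. Lengths are in mm, angles in rad, forces in N, time in s.
With the tool pointing down it reaches from about 350 to 975 mm from the base axis. Payload 7.1 kg.
Tool frame: the origin (TCP) lies midway between the tips of the shut fingers; the grasp point (between the pads) lies 19 mm behind it (ctrl.hold_point_z is the distance from the TCP to the grasp point, in mm); x points along the fingers, y is the direction in which the jaws open and shut, and the axes are right-handed (so a half turn about x gives the same grasp; the last joint's range is limited). The gripper opens to 88 mm and grips with 3 to 60 N. Pads are 20 mm wide; open, the fingers measure 115 mm over their backs; the gripper's body (75 mm by 178 mm) begins 61 mm behind the grasp point.
Start: joints at [1.297, 0.423, 1.63, -0, 1.089, -0.019], TCP at [157.501, 604.812, 194.075] pointing down, gripper open.
Joint ranges: [-3, 3], [-0.9, 2.11], [0.09, 2.58], [-1.31, 4.45], [0.11, 2.69], [-2.54, 2.54]. Speed limits (rad/s): [2.39, 2.39, 3.01, 3.14, 3.14, 3.14].

### API

Orientations are given as a rotation vector (axis times angle).
In Python, from workcell import ctrl, get_image, calibration gives the robot as it stands.
- The arm moves only by the tool move_arm, never from a script. Its argument "rows" is a list of rows, each a list of 5 numbers: the shift along the world's x, y, z in mm, then the turn about the world's z in rad, then the closure, from -1 (fully open) to 1 (shut). In form: [[tx, ty, tz, roll, jaw], ...]. A call has 1 to 12 rows; each row is the pose to reach, as a shift and turn from the pose measured when the call began; what a row does not reach only later rows make up. A row lasts 1/8 s, in which the tool goes at most 62.5 mm and 10.7 degrees, less where a joint would pass 70% of its speed; a pose out of reach is approached as far as the arm can. A call with a gripper value outside its range is refused whole. The fingers move at their own pace and stop on an object; the grip force is fixed at half the most. Time passes only in rows, so rows that repeat a pose let the fingers close. It gives the time, the measured TCP pose, the force and the opening at its end, in the units of the state.
- ctrl.get_obs(): the state, without advancing time (a new reading comes with each control period).
- get_image(name): name is "side" or "top" or "wrist"; returns the picture (420x560x3 uint8, blue, green, red); there is no depth.
- calibration(name): a dict with "fx", "fy", "cx", "cy" (pixels), "view" (4x4, takes a point from world to camera coordinates); the wrist camera has in their place "T_tool_cam" (4x4, takes a point from camera to tool coordinates, whose origin is the TCP and whose axes are the tool frame's). Camera axes: x right, y up, looking along -z (the intrinsics and any distortion apply to the point x, -y, -z); pixel columns grow to the right and rows downward; lengths in mm; the calibration is good to about 2 mm. A picture is of the moment at which its call begins: read the wrist's pose just before it. calibration takes no time and is no camera call.
- ctrl.close_job(): hands the job in, once; it reports no verdict.
The state is a dict: "t": time; "qpos": joint angles; "qvel": joint speeds; "joint_torque": joint torques, N m; "ee_pos": TCP position; "orientation": TCP orientation; "ft_force": force on the tool from outside, world axes, zero at the start; "moment": the same for the moment, N m; "width": finger opening in mm.
Only numpy, scipy, OpenCV 4.12 (cv2) and the standard library are available. Lean on these libraries where they do the work, as an engineer would, in place of code of your own. Each camera call takes 0.05 s, during which the arm holds its last target.

### The job

With a fingertip, push the three small mounted lenses lying on the inspection box's deck through the narrow gate, one at a time, so that each drops into the catch slot behind it. Only slide them: do not pick them up or lift them over the walls. Leave the loupe standing where it is on the deck, and do not disturb the tumbler and the film roll beside the box.

Things in the scene. Friction and masses are not known exactly. Their poses are not given: they have to be found in the camera images.
- tray: white inspection box, fixed to the table. Origin on the table under the deck; x points along the deck to the gate, y across it, z up. The flat deck is 65 mm above the origin, from x = -130 to 106 mm and y = -126 to 126 mm, walled all round (walls 6 mm thick, 20 mm higher than the deck). At the start nothing stands on the strip |y| < 28 mm that leads to the gate
- gate (a point): middle of the drop edge in the gate, level with the deck (tray x = 106 mm, y = 0); axes as the tray. The gate is a 44 mm gap in the 6 mm thick end wall, whose outer face is at the drop edge. Two guides at 45 degrees, as high as the walls, lead to it like a funnel, from 42 mm before the edge and 60 mm off the middle line
- slot (a point): middle of the floor of the catch slot behind the gate (tray x = 141 mm, z = 5 mm); axes as the tray. The slot is an open pocket 70 mm square that begins right at the drop edge; its floor is 60 mm below the deck, its outer walls 20 mm higher than the deck
- lens_a: a small lens in a dark metal mount: a round disc 32 mm in diameter and 12 mm high, about 25 g, glass in its top; lies flat on the deck; origin at the centre of its underside, z along its axis. It slides and stops when no longer pushed. At the start it is 46 mm or more off the deck's middle line and its edge at least 40 mm from the side walls
- lens_b: a small lens in a dark metal mount: a round disc 32 mm in diameter and 12 mm high, about 25 g, glass in its top; lies flat on the deck; origin at the centre of its underside, z along its axis, like the other two
- lens_c: a small lens in a dark metal mount: a round disc 32 mm in diameter and 12 mm high, about 25 g, glass in its top; lies flat on the deck; origin at the centre of its underside, z along its axis, like the other two
- loupe: a black loupe standing upright on the deck, waisted, 34 mm in diameter and 40 mm high, 90 g; to be left alone; it stands at one of four places, the lenses at the other three (two rows of two, rows about 70 mm apart along x, about 110 mm apart in y); origin at the centre of its underside
- tumbler: a glass tumbler on the table to the left of the box, 72 mm across the rim, 90 mm high; to be left alone; origin at the centre of its underside
- film_roll: a black roll of film on the table to the right of the box, 84 mm in diameter, 35 mm high, with a 40 mm hole; to be left alone; origin at the centre of its underside
There are look-alikes about, which are no part of the job. Leave any brown look-alike of the lens_c alone.

How it is judged:
By the outcome, as a careful person would: the job done as asked, in the order asked, and still so for the second after the job is handed in, with the robot touching nothing.
It also fails if it takes over 72 s, if anything falls off the work surface, if the arm or the gripper's body presses on something with over 40 N, if the wrist force passes 120 N, or if a joint passes its speed limit or range.

## Working session

There is one attempt and no reset: what is moved stays moved. The work goes in short steps, Python scripts to look and compute and a tool call to move; the robot and the scene stay as the last step left them, time stands still between calls to the robot, and variables do not carry over. Pictures are saved under pics/ and viewed, and the job is handed in when it is done.

Besides the shell and the picture viewer there is one more tool, called after ">>>" by a JSON object that holds its "api" and its "payload". move_arm: Moves the arm, as the interface text tells. Its arguments: {"type":"object","properties":{"rows":{"type":"array"}},"required":["rows"]}

```bash
ls; mkdir -p pics; python3 - <<'E'
from workcell import ctrl,get_image,calibration
import cv2
print(ctrl.get_obs())
for n in ("top","side","wrist"):
    cv2.imwrite(f"pics/{n}0.png",get_image(n)); print(n,calibration(n))
E
```

```text
pics
{'t': 0.0, 'qpos': array([ 1.29701842e+00,  4.23833346e-01,  1.63069388e+00, -3.34895855e-06,
        1.08856953e+00, -1.90263941e-02]), 'qvel': array([ 0.00094059, -0.00207153,  0.00013309, -0.00013946,  0.0008319 ,
       -0.00096279]), 'joint_torque': array([ 3.25545725e-04, -5.44631982e+01, -2.73657399e+01,  6.43350673e-02,
        2.28918577e-02, -1.13746294e-04]), 'ee_pos': array([157.33427678, 604.25797683, 193.30487537]), 'orientation': array([ 0.19881668,  1.56174551, -0.20115998]), 'ft_force': array([-0.38367406, -0.50135117, -0.00706192]), 'moment': array([ 0.04851191, -0.01898111,  0.01569656]), 'width': 87.56663589001936}
top {'fx': 410.3420371886486, 'fy': 410.3420371886486, 'cx': 285.6575568746437, 'cy': 209.88140055971354, 'view': array([[-1.51617369e-04, -9.99980733e-01,  6.20561950e-03,
        -2.19283090e+01],
       [ 9.81339688e-01,  1.04444410e-03,  1.92279291e-01,
        -5.79471610e+02],
       [-1.92282068e-01,  6.11897358e-03,  9.81320623e-01,
        -9.66064669e+02],
       [ 0.00000000e+00,  0.00000000e+00,  0.00000000e+00,
         1.00000000e+00]
[... 226 characters left out ...]
, -6.10700899e-01,  7.86511606e-01,
        -1.12170552e+02],
       [-1.52698284e-01,  7.71869265e-01,  6.17171834e-01,
        -1.09594764e+03],
       [ 0.00000000e+00,  0.00000000e+00,  0.00000000e+00,
         1.00000000e+00]])}
wrist {'fx': 296.09254104035455, 'fy': 296.09254104035455, 'cx': 277.89465995439116, 'cy': 211.45484471859342, 'T_tool_cam': array([[-4.81235561e-04,  2.66607507e-01, -9.63805066e-01,
        -1.91042556e+02],
       [ 9.99999831e-01,  4.41781796e-04, -3.77102330e-04,
        -8.09824075e-01],
       [ 3.25253221e-04, -9.63805085e-01, -2.66607675e-01,
        -7.26314377e+01],
       [ 0.00000000e+00,  0.00000000e+00,  0.00000000e+00,
         1.00000000e+00]])}
```

View pics/top0.png

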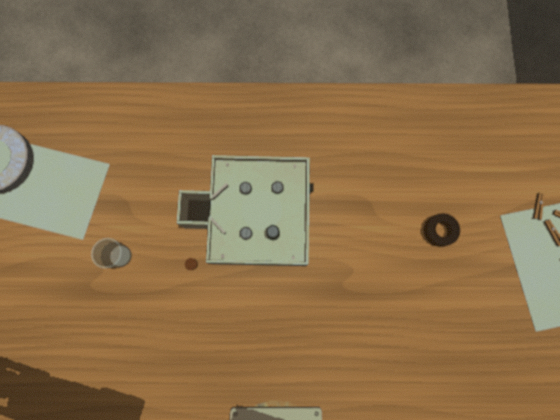

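View pics/side0.png

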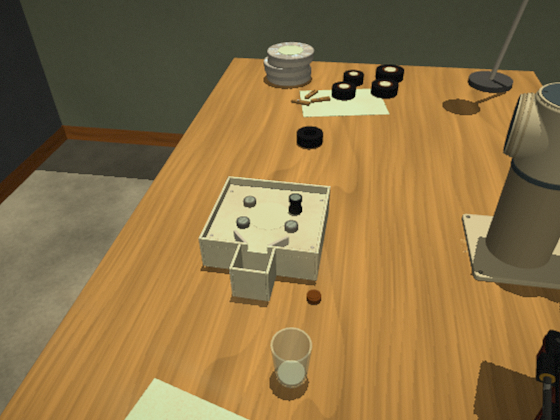

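View pics/wrist0.png

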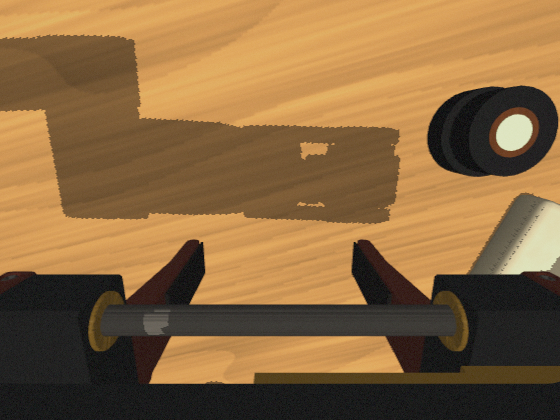

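The top view shows the box with its gate to the left (world +y) and the slot at (195,208). Four things stand on the deck, at (246,188), (278,187), (246,233) and (273,232). The last looks like the loupe, which the side view shows tall at (295,205). The brown look-alike lies on the table at top (191,264), and side (314,297). I'll enlarge both views.

```bash
python3 - <<'E'
import cv2,numpy as np
t=cv2.imread("pics/top0.png");s=cv2.imread("pics/side0.png")
cv2.imwrite("pics/topc.png",cv2.resize(t[145:285,170:330],None,fx=4.2,fy=4.2,interpolation=cv2.INTER_CUBIC))
cv2.imwrite("pics/sidec.png",cv2.resize(s[170:310,190:350],None,fx=4.2,fy=4.2,interpolation=cv2.INTER_CUBIC))
E
```

```text
(no output)
```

View pics/topc.png

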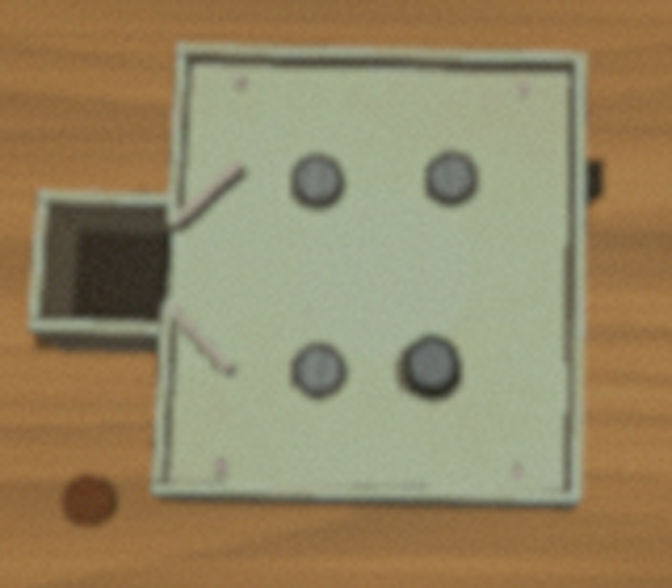

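View pics/sidec.png

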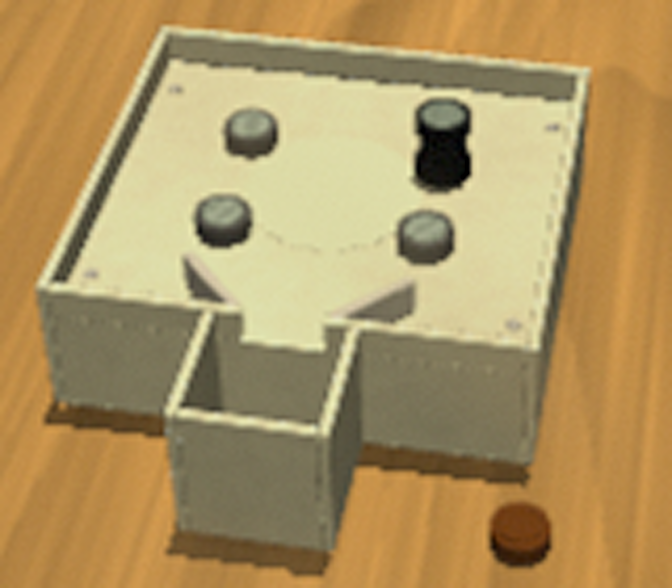

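The top crop shows lenses at (318,180), (451,179) and (318,370), with dark mounts and grey glass. The thing at (432,360) is taller with a black waist in the side crop (444,115), so it is the loupe. The brown disc, top crop (90,500), is off the box and gets left alone. Next I triangulate.

```bash
cat > h.py <<'E'
import numpy as np,cv2
from workcell import ctrl,get_image,calibration
def P(n):
    c=calibration(n);K=np.array([[c['fx'],0,c['cx']],[0,c['fy'],c['cy']],[0,0,1]])
    return K@np.diag([1,-1,-1])@np.array(c['view'])[:3]
def proj(n,p):
    q=P(n)@np.append(p,1);return q[:2]/q[2]
def tri(a,b):
    X=cv2.triangulatePoints(P('top'),P('side'),np.array(a,float).reshape(2,1),np.array(b,float).reshape(2,1));X=(X[:3]/X[3]).ravel()
    return X,np.linalg.norm(proj('top',X)-a),np.linalg.norm(proj('side',X)-b)
def onz(n,px,z):
    M=P(n);A=M[:,[0,1]];d=M[:,2]*z+M[:,3];H=np.column_stack([A,d])
    q=np.linalg.inv(H)@np.array([px[0],px[1],1]);return q[:2]/q[2]
E
python3 - <<'E'
from h import *
pts=dict(A=((318,180),(223,212)),B=((451,179),(251,125)),C=((318,370),(426,229)),loupe=((432,360),(444,115)),
c1=((180,44),(42,288)),c2=((586,54),(165,28)),c3=((580,502),(590,70)),c4=((155,493),(532,348)),
s1=((40,192),(170,412)),s2=((33,330),(325,432)))
R={}
for k,(a,b) in pts.items():
    a=np.array(a)/4.2+[170,145];b=np.array(b)/4.2+[190,170]
    R[k]=tri(a,b);print(k,R[k][0].round(1),round(R[k][1],2),round(R[k][2],2), onz('top',a,77).round(1),onz('side',b,77).round(1),onz('top',a,85).round(1),onz('side',b,85).round(1))
E
```

```text
A [630.3  76.9  77.1] 0.14 0.11 [630.6  76.9] [630.   76.8] [628.6  76.1] [627.3  86. ]
B [631.4  -1.1  77.6] 0.1 0.08 [631.3  -1.1] [631.8  -2. ] [629.3  -1.3] [629.1   8.1]
C [517.7  74.7  77.6] 0.19 0.15 [518.3  74.8] [517.5  74.1] [517.2  74.1] [516.1  83.3]
loupe [518.4   8.6 105.5] 0.68 0.52 [524.1   9.4] [522.3 -28. ] [523.    9.2] [520.9 -17.7]
c1 [709.  159.   84.5] 0.94 0.82 [714.  160.6] [710.4 151.8] [711.3 159.2] [706.8 160.1]
c2 [704.4 -80.9  84.1] 0.56 0.41 [708.2 -81.3] [706.4 -90.4] [705.5 -80.8] [702.9 -79.3]
c3 [442.1 -74.4  84.6] 0.21 0.15 [443.  -74.9] [442.2 -84.8] [442.5 -74.4] [441.7 -73.9]
c4 [449.1 164.5  84.3] 0.65 0.56 [448.  165.7] [450.8 156.9] [447.5 164.3] [450.2 165.1]
s1 [619.3 236.9  86. ] 0.66 0.6 [623.2 239.4] [620.9 228.8] [621.2 237.3] [618.4 236.2]
s2 [541.  237.4  84.9] 0.35 0.32 [541.4 239.4] [543.3 230. ] [540.1 237.3] [541.6 237.4]
```

```bash
cat >> h.py <<'E'
def fit():
    L=np.array([[106,-132],[-136,-132],[-136,132],[106,132],[182,-41],[182,41]],float)
    W=np.array([[709,159],[704.4,-80.9],[442.1,-74.4],[449.1,164.5],[619.3,236.9],[541,237.4]])
    l0,w0=L.mean(0),W.mean(0);l=L-l0;w=W-w0
    th=np.arctan2((l[:,0]*w[:,1]-l[:,1]*w[:,0]).sum(),(l*w).sum())
    R=np.array([[np.cos(th),-np.sin(th)],[np.sin(th),np.cos(th)]]);o=w0-R@l0
    return th,R,o,W-(o+L@R.T)
E
python3 - <<'E'
from h import *
th,R,o,res=fit();print(th,o,res.round(1))
for k,p in dict(A=(630.3,76.9),B=(631.4,-1.1),C=(517.7,74.7),L=(518.4,8.6)).items(): print(k,((np.array(p)-o)@R).round(1))
print('gate',o+R@[106,0],'slot',o+R@[141,0],'funnel',o+R@[64,60],o+R@[64,-60])
b=cv2.Rodrigues(ctrl.get_obs()['orientation'])[0];print(b.round(3))
E
```

```text
1.5484157320541478 [576.34947786  56.42935538] [[-1.7 -0.4]
 [-0.9  1.6]
 [ 0.8  2.2]
 [ 2.3 -0.9]
 [-2.1 -0.6]
 [ 1.6 -1.9]]
A [ 21.7 -53.5]
B [-56.3 -56.3]
C [17. 59.]
L [-49.1  56.9]
gate [578.72162286 162.40280926] slot [579.50487829 197.39404403] funnel [517.79674246 121.75605112] [637.76669025 119.07060395]
[[-0.     0.252  0.968]
 [-0.001  0.968 -0.252]
 [-1.    -0.001 -0.   ]]
```

Heights agree with the text (lens tops about 77, walls about 85, loupe about 105), and the tray fit residuals are about 2 mm. The tray yaw is 1.548 rad, so I align the tool with it (+0.23), shut the fingers and hover outside lens A.

>>> {"api": "move_arm", "payload": {"rows": [[40,-42,5,0.05,1],[85,-88,5,0.1,1],[130,-135,5,0.15,1],[175,-182,5,0.2,1],[220,-230,5,0.23,1],[265,-276,5,0.23,1],[310,-322,5,0.23,1],[355,-368,5,0.23,1],[400,-415,5,0.23,1],[445,-462,5,0.23,1],[480,-500,5,0.23,1],[505,-528,-10,0.23,1]]}}

```text
t: 1.65
ee_pos: [664.7, 74.3, 184.2]
orientation: [0.02, 1.568, -0.021]
ft_force: [-0.0, 0.5, 0.8]
width: 0.9
```

>>> {"api": "move_arm", "payload": {"rows": [[0,0,-10,0,1],[0,0,-30,0,1],[0,0,-30,0,1]]}}

```text
t: 2.02
ee_pos: [662.2, 75.4, 151.9]
orientation: [0.018, 1.573, -0.02]
ft_force: [-0.1, 0.2, 0.1]
width: 0.1
```

```bash
cat > look.py <<'E'
import sys
from h import *
o=ctrl.get_obs();th,R,org,_=fit()
p=np.array(o['ee_pos']);B=cv2.Rodrigues(o['orientation'])[0]
print('t',o['t'],'tcp',p.round(1),'tray',((p[:2]-org)@R).round(1),'yaw toolY',np.arctan2(B[1,1],B[0,1]).round(3),'F',o['ft_force'].round(1),'w',round(o['width'],1))
k=sys.argv[1]
for n in sys.argv[2:]:
    im=get_image(n)
    if n=='top': im=cv2.resize(im[145:285,170:330],None,fx=4.2,fy=4.2,interpolation=cv2.INTER_CUBIC)
    if n=='side': im=cv2.resize(im[170:310,190:350],None,fx=4.2,fy=4.2,interpolation=cv2.INTER_CUBIC)
    cv2.imwrite(f'pics/{k}_{n}.png',im)
E
python3 look.py h1 wrist top
```

```text
t 2.025 tcp [662.2  75.4 151.9] tray [ 20.8 -85.4] yaw toolY 1.546 F [-0.1  0.2  0.1] w 0.1
```

View pics/h1_wrist.png

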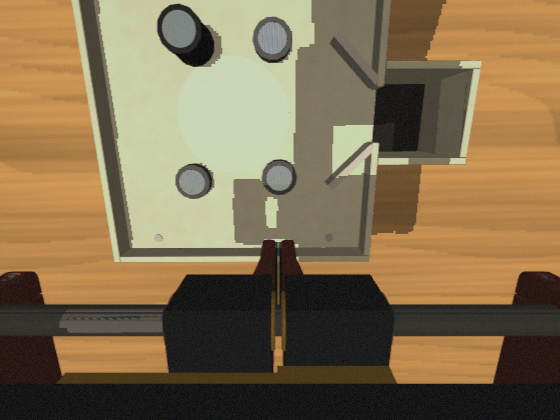

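View pics/h1_top.png

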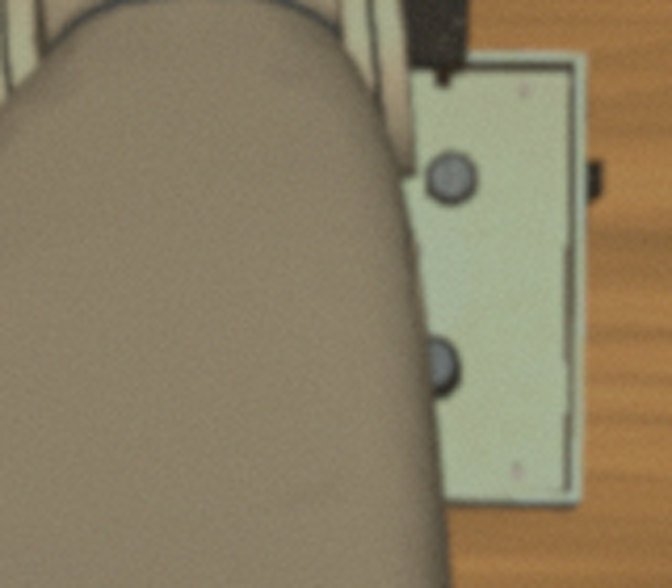

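The wrist view shows lens A at (279,176), B at (193,180), C at (272,38), the loupe at (181,28) and the fingertip at (279,243). I check these positions against the wrist camera.

```bash
cat >> h.py <<'E'
def wrist_onz(px,z,o=None):
    o=o or ctrl.get_obs();c=calibration('wrist');B=cv2.Rodrigues(np.array(o['orientation']))[0];T=np.array(c['T_tool_cam'])
    d=np.array([(px[0]-c['cx'])/c['fx'],-(px[1]-c['cy'])/c['fy'],-1.])
    C=o['ee_pos']+B@T[:3,3];D=B@T[:3,:3]@d
    X=C+D*(z-C[2])/D[2]
    th,R,org,_=fit();return X[:2],(X[:2]-org)@R
E
python3 - <<'E'
from h import *
for k,p,z in [('A',(280,174),77),('B',(193,178),77),('C',(271,37),77),('loupe',(180,28),105),('gateL',(376,147),85),('gateR',(379,84),85),('slot far R',(480,62),85),('slot farL',(464,162),85),('near left corner',(117,260),85),('near right',(369,260),85)]:
    a,b=wrist_onz(p,z);print(k,a.round(1),b.round(1))
E
```

```text
A [630.1  77.4] [ 22.2 -53.3]
B [631.8  -1.9] [-57.  -56.8]
C [519.1  72.7] [15.  57.6]
loupe [519.2   8. ] [-49.7  56. ]
gateL [607.7 160.4] [104.7 -29. ]
gateR [557.5 159.6] [102.8  21.1]
slot far R [543.2 239.2] [182.   37.3]
slot farL [622.4 237.8] [182.4 -42. ]
near left corner [707.5 -80.1] [-133.6 -134.2]
near right [713.4 160.5] [ 107.1 -134.7]
```

Both sources agree within 2 mm. I lower to tip z 70, then push A toward the middle line.

>>> {"api": "move_arm", "payload": {"rows": [[0,0,-35,0,1],[0,0,-65,0,1],[0,0,-77,0,1],[0,0,-82,0,1],[0,0,-82,0,1]]}}

```text
t: 2.75
ee_pos: [664.5, 75.8, 72.9]
orientation: [0.018, 1.568, -0.019]
ft_force: [0.2, -0.2, -0.4]
width: 0.3
```

>>> {"api": "move_arm", "payload": {"rows": [[-6,0.1,0,0,1],[-12,0.3,0,0,1],[-18,0.4,0,0,1],[-24,0.5,0,0,1],[-30,0.7,0,0,1],[-36,0.8,0,0,1],[-42,0.9,0,0,1],[-48,1.1,0,0,1],[-53,1.2,0,0,1],[-57,1.3,0,0,1],[-57,1.3,0,0,1]]}}

```text
t: 4.12
ee_pos: [607.2, 77.1, 73.0]
orientation: [0.018, 1.568, -0.019]
ft_force: [0.3, 0.1, -0.3]
width: 0.5
```

```bash
python3 look.py h2 wrist
```

```text
t 4.125 tcp [607.2  77.1  73. ] tray [ 21.4 -30.4] yaw toolY 1.547 F [ 0.3  0.1 -0.3] w 0.5
```

View pics/h2_wrist.png

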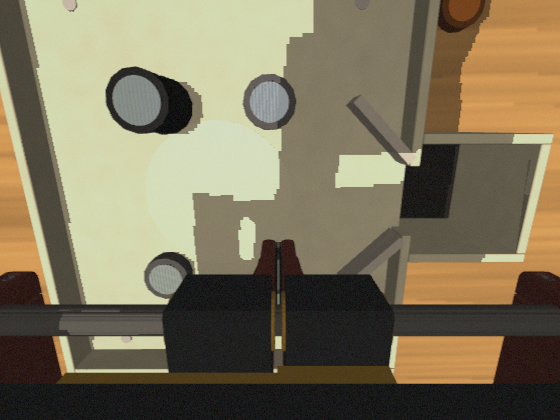

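A isn't visible in front of the finger, only C (270,100), B (166,277) and the loupe (145,100). I check from the side.

```bash
python3 look.py h3 side top
```

```text
t 4.175 tcp [607.5  77.1  73. ] tray [ 21.4 -30.7] yaw toolY 1.547 F [ 1.1 -0.2 -1.2] w 0.3
```

View pics/h3_side.png

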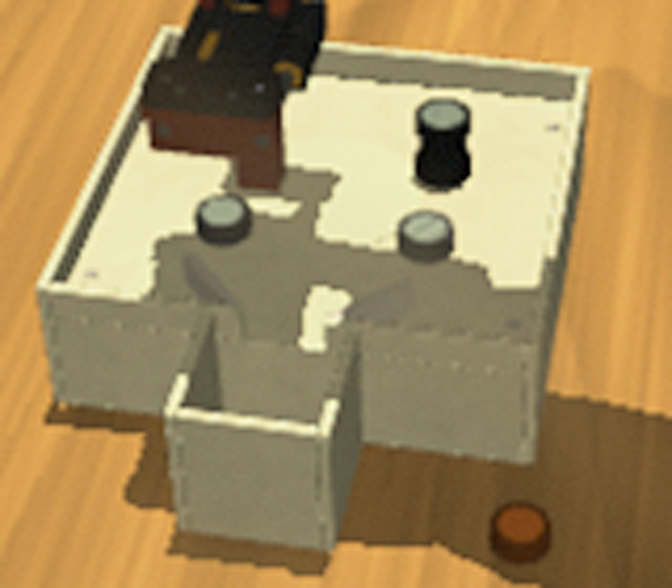

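```bash
python3 - <<'E'
from h import *
for n,off in (('side',(190,170)),('top',(170,145))):
  for p in ((607.3,77,73),(607.3,77,80),(607.3,77,95),(607,47,73),(607.,60,73)): print(n,p,((proj(n,p)-off)*4.2).round())
print(onz('side',(258/4.2+190,188/4.2+170),73), onz('side',(258/4.2+190,188/4.2+170),90))
E
```

```text
side (607.3, 77, 73) [264. 222.]
side (607.3, 77, 80) [263. 212.]
side (607.3, 77, 95) [262. 191.]
side (607, 47, 73) [276. 187.]
side (607.0, 60, 73) [271. 202.]
top (607.3, 77, 73) [318. 220.]
top (607.3, 77, 80) [317. 218.]
top (607.3, 77, 95) [314. 212.]
top (607, 47, 73) [369. 221.]
top (607.0, 60, 73) [347. 221.]
[616.65206264  48.95575856] [611.31548831  68.94036162]
```

View pics/h3_top.png

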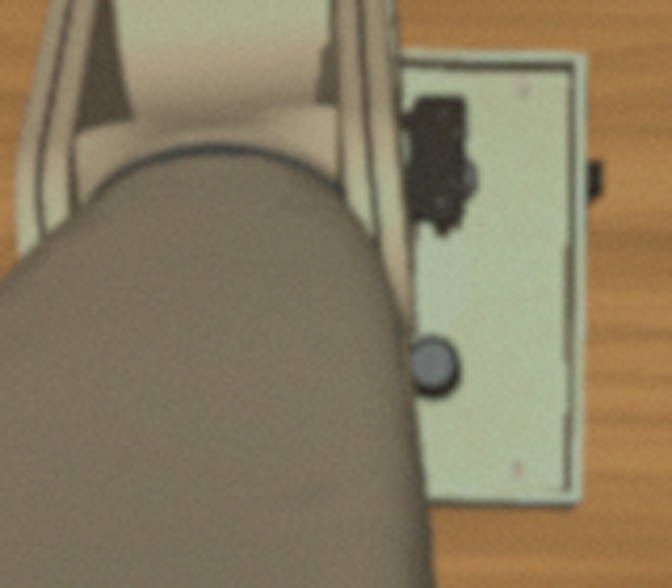

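```bash
python3 - <<'E'
from h import *
for z in (77,):
  for k,p in [('B',(166,276)),('C',(269,99)),('loupe(105)',(137,98))]:
    a,b=wrist_onz(p,105 if 'l' in k else z);print(k,a.round(1),b.round(1))
o=ctrl.get_obs();print(o['ee_pos'],o['qpos'],cv2.Rodrigues(o['orientation'])[0].round(3))
E
python3 - <<'E'
import cv2
im=cv2.imread('pics/h2_wrist.png');cv2.imwrite('pics/h2c.png',cv2.resize(im[180:340,180:380],None,fx=4,fy=3.75,interpolation=cv2.INTER_CUBIC))
E
```

```text
B [631.5  -2.4] [-57.6 -56.4]
C [517.3  73.2] [15.5 59.4]
loupe(105) [517.8   7.6] [-50.1  57.5]
[607.70882678  77.08176693  72.99339848] [ 1.07379033e-01  5.59035561e-01  1.73348986e+00 -1.54819909e-03
  8.46037953e-01 -1.43830372e+00] [[ 0.003  0.024  1.   ]
 [-0.001  1.    -0.024]
 [-1.    -0.001  0.003]]
```

View pics/h2c.png

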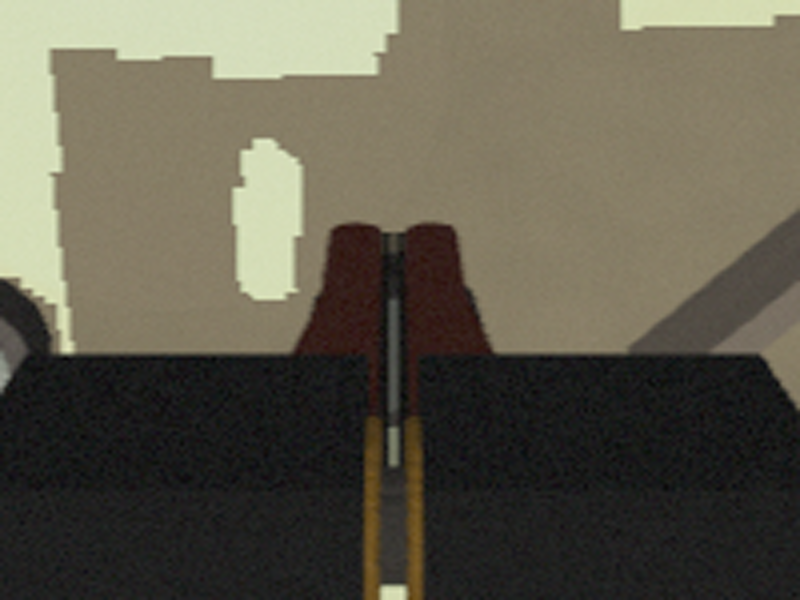

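```bash
python3 - <<'E'
from h import *
print('hold',ctrl.hold_point_z)
o=ctrl.get_obs();c=calibration('wrist');B=cv2.Rodrigues(o['orientation'])[0];T=np.array(c['T_tool_cam'])
M=np.eye(4);M[:3,:3]=B;M[:3,3]=o['ee_pos'];V=np.linalg.inv(M@T)
Pw=np.array([[c['fx'],0,c['cx']],[0,c['fy'],c['cy']],[0,0,1]])@np.diag([1,-1,-1])@V[:3]
for w,s in (((294,240.8),(283,188)),((262.7,240.8),(285,180))):
    s=np.array(s)/4.2+[190,170]
    X=cv2.triangulatePoints(Pw,P('side'),np.array(w,float).reshape(2,1),s.reshape(2,1));X=(X[:3]/X[3]).ravel()
    q=Pw@np.append(X,1);print(X, q[:2]/q[2],proj('side',X),s,'tool',B.T@(X-o['ee_pos']))
E
```

```text
hold 18.700000000000003
[593.7426979   85.84542377 106.43289937] [294.18203595 237.2642277 ] [257.05508125 214.61414594] [257.38095238 214.76190476] tool [-33.49038517   8.39955555 -14.06755932]
[596.96280178  67.53643902  96.75401352] [262.89357138 237.29791241] [257.52176302 212.70239455] [257.85714286 212.85714286] tool [-23.78629598  -9.81926897 -10.43797135]
```

Triangulating the fingertip from the wrist and side views shows the real tip about 28–33 mm short of the reported TCP, so the finger swept above A without touching it. I go back outside A and lower in small steps, checking force and height.

>>> {"api": "move_arm", "payload": {"rows": [[20,-0.4,0,0,1],[40,-0.9,0,0,1],[56,-1.3,0,0,1],[56,-1.3,-8,0,1],[56,-1.3,-15,0,1],[56,-1.3,-15,0,1]]}}

```text
t: 5.03
ee_pos: [662.2, 75.7, 56.8]
orientation: [0.018, 1.57, -0.02]
ft_force: [0.1, -0.9, -0.4]
width: 0.3
```

```bash
python3 look.py h4 side wrist
```

```text
t 5.025 tcp [662.2  75.7  56.8] tray [ 21.2 -85.3] yaw toolY 1.547 F [ 0.1 -0.9 -0.4] w 0.3
```

View pics/h4_side.png

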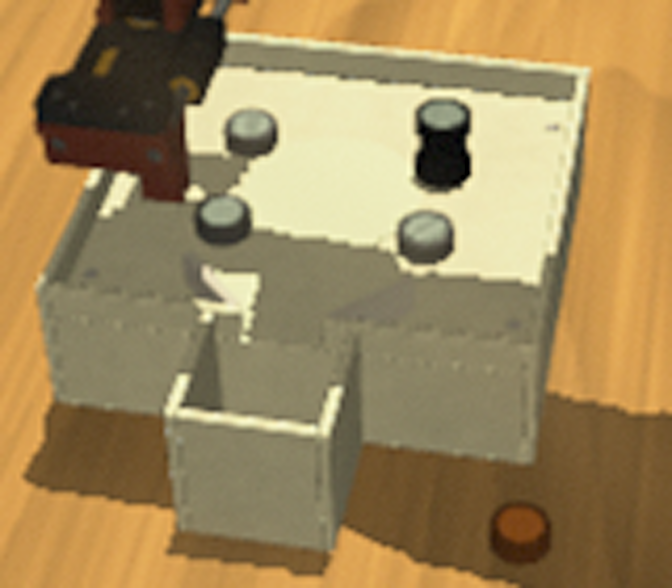

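View pics/h4_wrist.png

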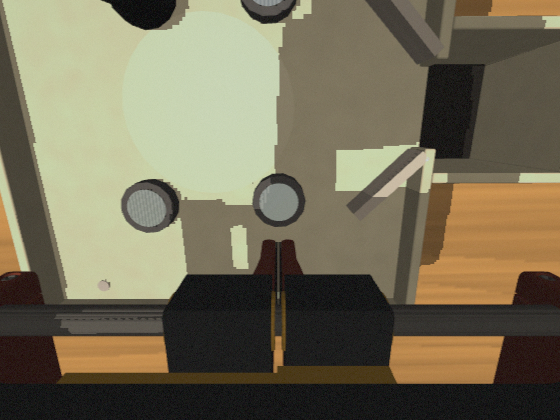

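The tip is still above the lens, and the gripper's wider brown part passes near the wall. I lower further in small steps with force checks.

>>> {"api": "move_arm", "payload": {"rows": [[-1,0,-5,0,1],[-1,0,-10,0,1],[-1,0,-10,0,1]]}}

```text
t: 5.5
ee_pos: [661.6, 75.8, 47.2]
orientation: [0.018, 1.569, -0.02]
ft_force: [0.2, 0.3, -0.3]
width: 0.7
```

```bash
python3 look.py h5 side wrist; python3 - <<'E'
import cv2
im=cv2.imread('pics/h5_wrist.png');cv2.imwrite('pics/h5c.png',cv2.resize(im[180:340,180:380],None,fx=4,fy=3.75,interpolation=cv2.INTER_CUBIC))
E
```

```text
t 5.5 tcp [661.6  75.8  47.2] tray [ 21.2 -84.8] yaw toolY 1.547 F [ 0.2  0.3 -0.3] w 0.7
```

View pics/h5_side.png

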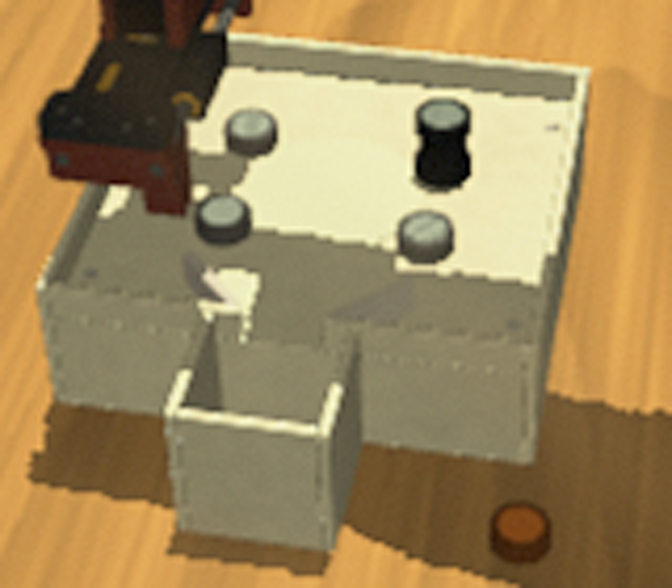

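View pics/h5c.png

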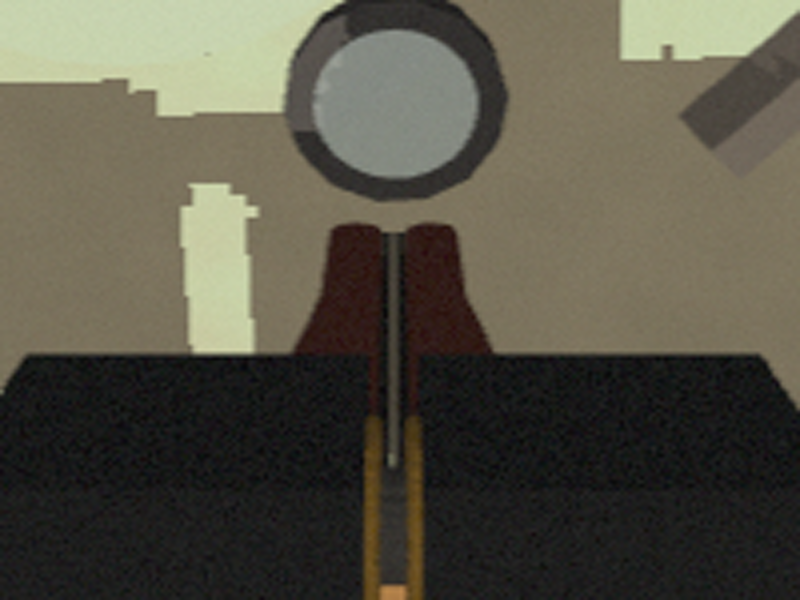

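```bash
python3 - <<'E'
from h import *
s=np.array((186,212))/4.2+[190,170]
for z in (68,70,72,75,78,80): print(z,onz('side',s,z).round(1))
s=np.array((145,207))/4.2+[190,170]
for z in (70,75,80): print(z,onz('side',s,z).round(1))
E
```

```text
68 [653.5  69.7]
70 [652.8  72. ]
72 [652.   74.2]
75 [650.9  77.6]
78 [649.9  81.1]
80 [649.1  83.3]
70 [676.5  71.2]
75 [674.5  76.9]
80 [672.6  82.6]
```

The tip is at z≈80 with 47 reported, an offset of about 33 mm. I lower 9 more to tip z≈71.

>>> {"api": "move_arm", "payload": {"rows": [[0,0,-4,0,1],[0,0,-8,0,1],[0,0,-10,0,1],[0,0,-10,0,1]]}}

```text
t: 6.1
ee_pos: [661.9, 75.8, 37.4]
orientation: [0.018, 1.569, -0.02]
ft_force: [0.3, -0.1, 0.1]
width: 0.3
```

>>> {"api": "move_arm", "payload": {"rows": [[-5,0.1,0,0,1],[-10,0.2,0,0,1],[-15,0.3,0,0,1],[-15,0.3,0,0,1]]}}

```text
t: 6.6
ee_pos: [646.4, 76.1, 37.4]
orientation: [0.018, 1.569, -0.02]
ft_force: [0.6, -0.4, 0.5]
width: 0.6
```

```bash
python3 look.py h6 side wrist; python3 - <<'E'
import cv2
im=cv2.imread('pics/h6_wrist.png');cv2.imwrite('pics/h6c.png',cv2.resize(im[180:340,180:380],None,fx=4,fy=3.75,interpolation=cv2.INTER_CUBIC))
E
```

```text
t 6.6 tcp [646.4  76.1  37.4] tray [ 21.2 -69.5] yaw toolY 1.547 F [ 0.6 -0.4  0.5] w 0.6
```

View pics/h6_side.png

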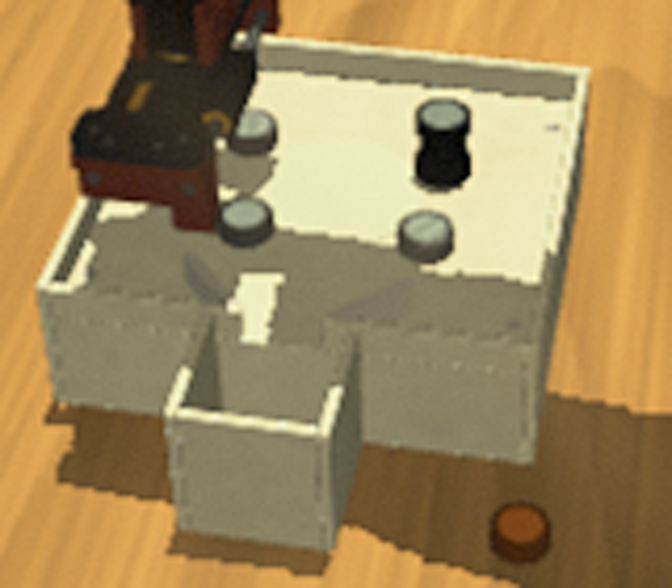

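View pics/h6c.png

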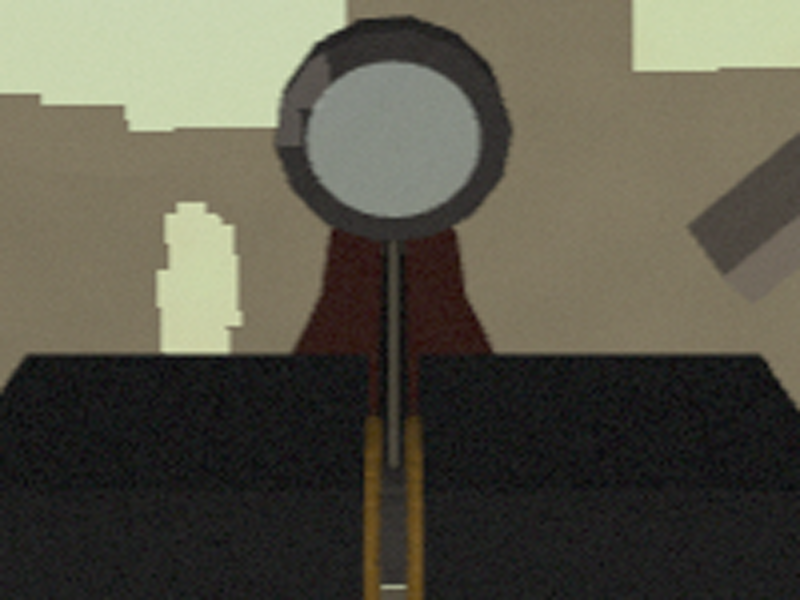

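Contact works: A now lies centred before the fingertip, crop (394,139).

```bash
python3 - <<'E'
from h import *
print(wrist_onz((278.5,217),77))
E
```

```text
(array([619.06944532,  76.33699294]), array([ 20.85867045, -42.26376131]))
```

>>> {"api": "move_arm", "payload": {"rows": [[-6,0.1,0,0,1],[-12,0.3,0,0,1],[-18,0.4,0,0,1],[-24,0.5,0,0,1],[-30,0.7,0,0,1],[-36,0.8,0,0,1],[-41,0.9,0,0,1],[-41,0.9,0,0,1]]}}

```text
t: 7.7
ee_pos: [605.5, 77.0, 37.5]
orientation: [0.018, 1.569, -0.019]
ft_force: [0.0, -0.4, -0.5]
width: 0.2
```

>>> {"api": "move_arm", "payload": {"rows": [[8,0,0,0,1],[10,0,20,0,1],[10,0,55,0,1],[10,0,55,0,1]]}}

```text
t: 8.2
ee_pos: [618.4, 77.2, 95.2]
orientation: [0.019, 1.563, -0.019]
ft_force: [-0.3, 0.1, -0.3]
width: 0.6
```

```bash
python3 look.py h7 wrist
```

```text
t 8.2 tcp [618.4  77.2  95.2] tray [ 21.7 -41.6] yaw toolY 1.547 F [-0.3  0.1 -0.3] w 0.6
```

View pics/h7_wrist.png

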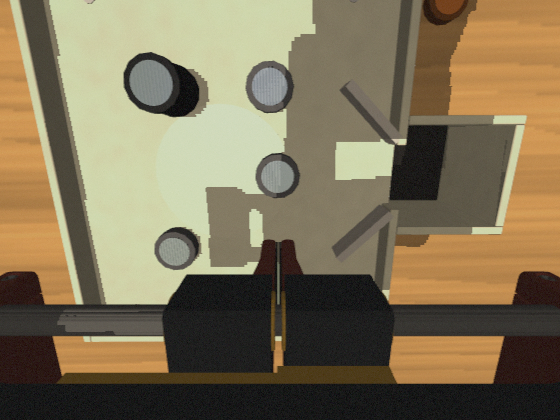

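A is at (278,175), level with the gate (guide ends about (393,208) and (402,143)).

```bash
python3 - <<'E'
from h import *
for p,z in (((277.5,173.5),77),((393,207),85),((403,142),85),((391,200),65),((395,147),65),((523,117),85),((503,234),85)): print(p,[v.round(1) for v in wrist_onz(p,z)])
E
```

```text
(277.5, 173.5) [array([574.1,  77.1]), array([20.6,  2.7])]
(393, 207) [array([598.2, 156.9]), array([101. , -19.6])]
(403, 142) [array([554.2, 159.9]), array([103. ,  24.5])]
(391, 200) [array([598.2, 162.9]), array([106.9, -19.4])]
(395, 147) [array([558.7, 162.7]), array([105.8,  20.1])]
(523, 117) [array([540.4, 235.5]), array([178.2,  40. ])]
(503, 234) [array([620.2, 237.2]), array([181.7, -39.8])]
```

```bash
python3 - <<'E'
from h import *
c=calibration('wrist');T=np.array(c['T_tool_cam'])
# h6 pose
p=np.array([646.4,76.1,37.4]);B=cv2.Rodrigues(np.array([0.018,1.569,-0.02]))[0]
M=np.eye(4);M[:3,:3]=B;M[:3,3]=p;V=np.linalg.inv(M@T)
Pw=np.array([[c['fx'],0,c['cx']],[0,c['fy'],c['cy']],[0,0,1]])@np.diag([1,-1,-1])@V[:3]
for w in ((371,275),(392,310)):
  for s in ((215,150),(217,190),(215,205)):
    s=np.array(s)/4.2+[190,170]
    X=cv2.triangulatePoints(Pw,P('side'),np.array(w,float).reshape(2,1),s.reshape(2,1));X=(X[:3]/X[3]).ravel()
    q=Pw@np.append(X,1);print(w,X.round(1),'res',(q[:2]/q[2]-w).round(1),(proj('side',X)-s).round(1),'tool',(B.T@(X-p)).round(1))
im=cv2.imread('pics/h6_side.png');cv2.imwrite('pics/h6s.png',cv2.resize(im[0:250,40:300],None,fx=2.3,fy=2.3,interpolation=cv2.INTER_CUBIC))
E
```

```text
(371, 275) [622.  105.5 143.3] res [-0.8  9.8] [0.5 0.3] tool [-106.    28.7  -24.9]
(371, 275) [623.6 112.2 123.8] res [  1.2 -12.6] [-0.8 -0.4] tool [-86.4  35.4 -23.5]
(371, 275) [625.4 114.8 116.1] res [  1.6 -16.9] [-1.1 -0.6] tool [-78.8  38.1 -21.8]
(392, 310) [622.8 110.9 149.4] res [  2.  -12.9] [-0.6 -0.4] tool [-112.1   34.1  -24.2]
(392, 310) [624.3 119.  132.1] res [  6.1 -36.2] [-2.1 -1.5] tool [-94.8  42.2 -23. ]
(392, 310) [626.  122.2 125.2] res [  7.  -40.7] [-2.5 -1.8] tool [-87.9  45.4 -21.3]
```

View pics/h6s.png

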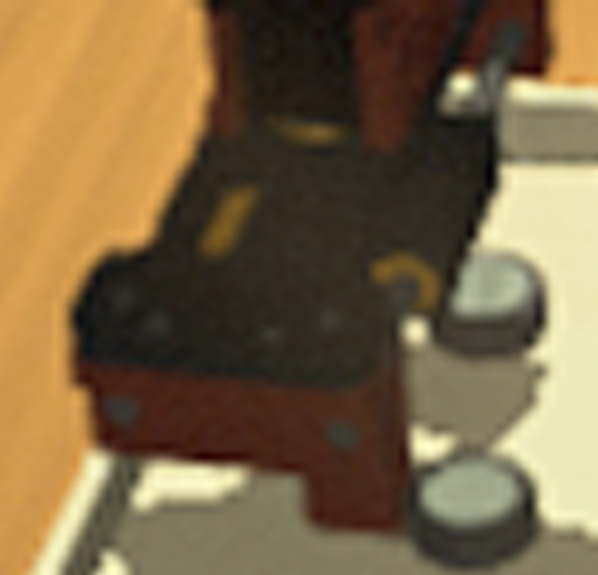

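The finger base stays at least 7 mm above the walls (it passed the side wall with no force). In this orientation it stays clear of the loupe, so I keep it. Next I go behind A on the middle line, lower, and push along tray x.

>>> {"api": "move_arm", "payload": {"rows": [[-20,-17,0,0,1],[-43,-35,0,0,1],[-43,-35,-20,0,1],[-43,-35,-45,0,1],[-43,-35,-57,0,1],[-43,-35,-57,0,1]]}}

```text
t: 9.0
ee_pos: [572.5, 41.9, 36.7]
orientation: [0.018, 1.57, -0.02]
ft_force: [-6.7, -1.3, 14.1]
width: 0.1
```

```bash
python3 look.py h8 side wrist
```

```text
t 9.0 tcp [572.5  41.9  36.7] tray [-14.6   3.5] yaw toolY 1.547 F [-6.7 -1.3 14.1] w 0.1
```

View pics/h8_side.png

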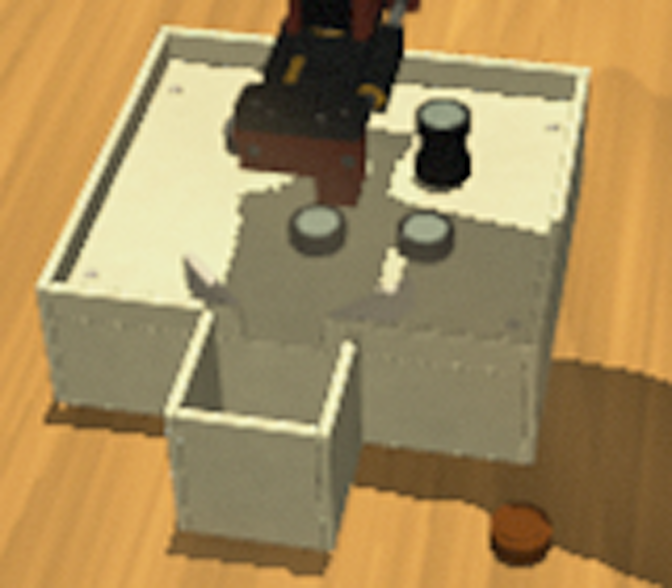

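View pics/h8_wrist.png

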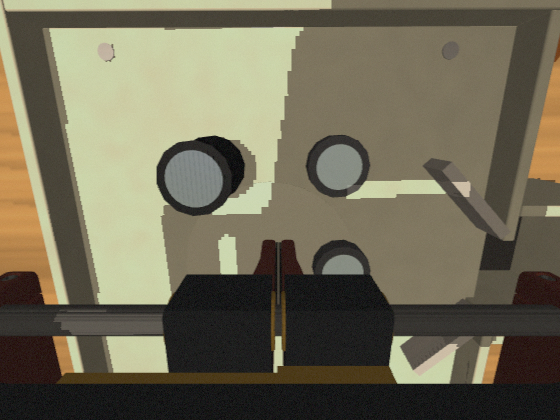

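The 14 N vertical force means the tip is resting on the deck, so the offset is about 29 mm. I raise 4 mm and recheck.

>>> {"api": "move_arm", "payload": {"rows": [[0,0,4,0,1],[2,0,4,0,1]]}}

```text
t: 9.35
ee_pos: [574.7, 42.0, 40.6]
orientation: [0.018, 1.57, -0.019]
ft_force: [0.6, 0.6, -0.7]
width: 0.7
```

```bash
python3 look.py h9 wrist; python3 - <<'E'
from h import *
for p,z in (((193,176),105),((338,165),77),((342,266),77)): print(p,[v.round(1) for v in wrist_onz(p,z)])
E
```

```text
t 9.35 tcp [574.7  42.   40.6] tray [-14.5   1.3] yaw toolY 1.547 F [ 0.6  0.6 -0.7] w 0.7
(193, 176) [array([520.6,   6. ]), array([-51.6,  54.7])]
(338, 165) [array([520.7,  73.7]), array([16., 56.])]
(342, 266) [array([578.2,  77.7]), array([21.3, -1.4])]
```

>>> {"api": "move_arm", "payload": {"rows": [[0.1,7,0,0,1],[0.3,14,0,0,1],[0.4,21,0,0,1],[0.6,28,0,0,1],[0.8,35,0,0,1],[1,42,0,0,1],[1.3,49,0,0,1],[1.5,56,0,0,1],[1.7,63,0,0,1],[1.9,70,0,0,1],[1.9,70,0,0,1]]}}

```text
t: 10.78
ee_pos: [577.1, 112.5, 40.6]
orientation: [0.017, 1.569, -0.019]
ft_force: [-0.4, -0.3, 0.4]
width: 0.6
```

```bash
python3 look.py h10 side
```

```text
t 10.775 tcp [577.1 112.5  40.6] tray [56.   0.5] yaw toolY 1.548 F [-0.4 -0.3  0.4] w 0.6
```

View pics/h10_side.png

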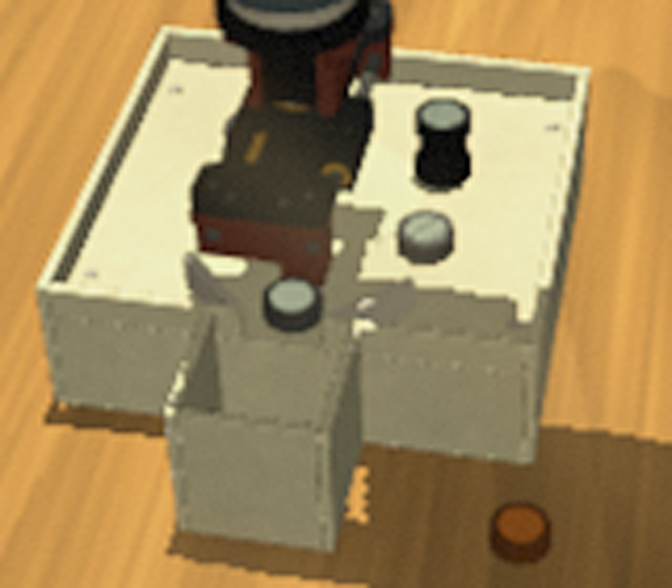

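A lies at crop (292,298), centred before the gate. I keep pushing it over the edge.

>>> {"api": "move_arm", "payload": {"rows": [[0.1,6,0,0,1],[0.2,12,0,0,1],[0.4,18,0,0,1],[0.5,24,0,0,1],[0.6,30,0,0,1],[0.8,36,0,0,1],[0.8,40,0,0,1],[0.8,40,0,0,1]]}}

```text
t: 11.82
ee_pos: [577.8, 152.5, 40.6]
orientation: [0.017, 1.569, -0.019]
ft_force: [0.1, -1.3, 0.2]
width: 0.2
```

```bash
python3 look.py h11 side
```

```text
t 11.825 tcp [577.8 152.5  40.6] tray [96.1  0.7] yaw toolY 1.548 F [ 0.1 -1.3  0.2] w 0.2
```

View pics/h11_side.png

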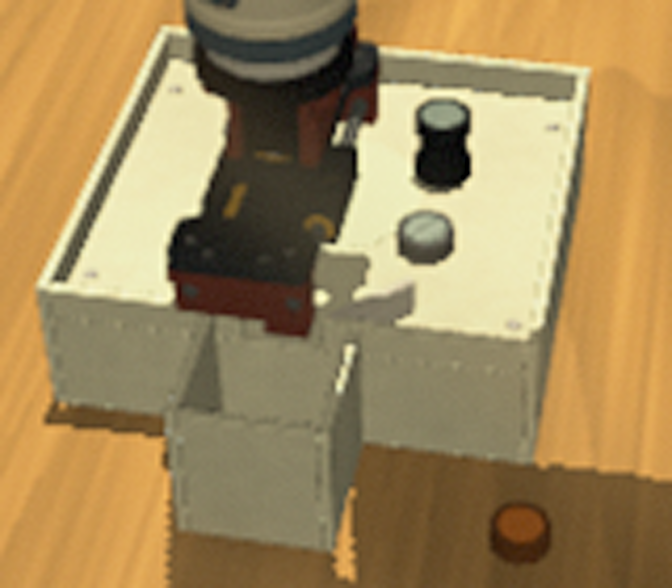

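A has dropped into the slot. I go to the outside of B.

>>> {"api": "move_arm", "payload": {"rows": [[0,0,25,0,1],[0,0,60,0,1],[25,-45,60,0,1],[50,-90,60,0,1],[75,-132,60,0,1],[87,-155,60,0,1],[87,-155,60,0,1],[87,-155,25,0,1],[87,-155,5,0,1],[87,-155,0,0,1],[87,-155,0,0,1]]}}

```text
t: 13.25
ee_pos: [664.7, -2.1, 40.6]
orientation: [0.017, 1.57, -0.018]
ft_force: [-0.0, 0.6, -0.3]
width: 0.3
```

```bash
python3 look.py h12 wrist side
```

```text
t 13.25 tcp [664.7  -2.1  40.6] tray [-56.5 -89.6] yaw toolY 1.549 F [-0.   0.6 -0.3] w 0.3
```

View pics/h12_wrist.png

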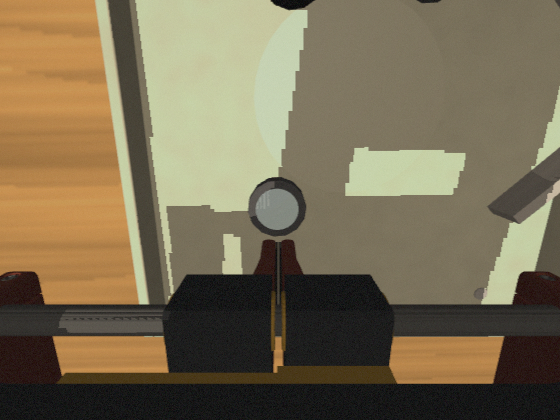

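View pics/h12_side.png

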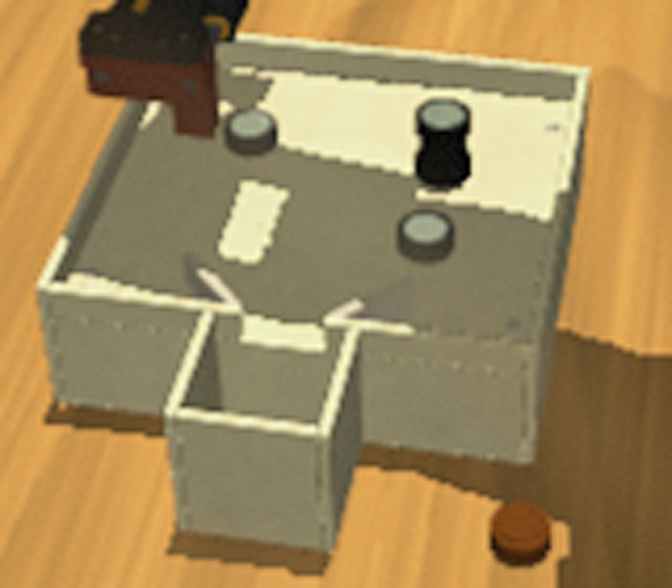

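The gate is clear, and B is centred before the fingertip at wrist (277,207). I push it sideways to the middle line.

>>> {"api": "move_arm", "payload": {"rows": [[-6,0.1,0,0,1],[-12,0.3,0,0,1],[-18,0.4,0,0,1],[-24,0.5,0,0,1],[-30,0.7,0,0,1],[-36,0.8,0,0,1],[-42,0.9,0,0,1],[-48,1.1,0,0,1],[-54,1.2,0,0,1],[-60,1.3,0,0,1],[-61,1.4,0,0,1],[-61,1.4,0,0,1]]}}

```text
t: 14.85
ee_pos: [604.4, -1.0, 41.5]
orientation: [0.017, 1.568, -0.019]
ft_force: [0.3, -0.1, 0.2]
width: 0.6
```

>>> {"api": "move_arm", "payload": {"rows": [[8,0,0,0,1],[10,0,20,0,1],[10,0,55,0,1],[10,0,55,0,1]]}}

```text
t: 15.35
ee_pos: [617.2, -1.0, 99.1]
orientation: [0.017, 1.562, -0.019]
ft_force: [1.0, 0.1, -0.6]
width: 0.4
```

```bash
python3 look.py h13 wrist
```

```text
t 15.35 tcp [617.2  -1.   99.1] tray [-56.5 -42.1] yaw toolY 1.548 F [ 1.   0.1 -0.6] w 0.4
```

View pics/h13_wrist.png

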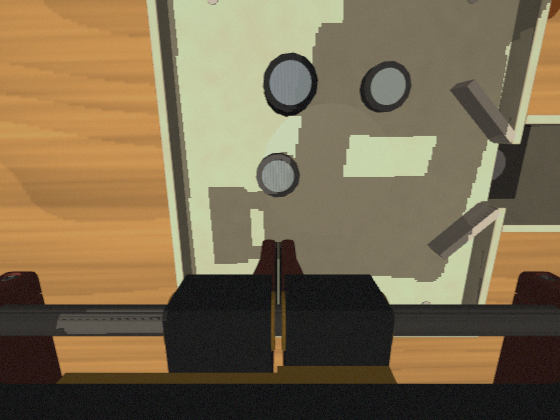

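B is at (278,173) on the middle line, and A is visible in the slot at (497,165). Now behind B.

>>> {"api": "move_arm", "payload": {"rows": [[-20,-17,0,0,1],[-44,-35,0,0,1],[-44,-35,-20,0,1],[-44,-35,-45,0,1],[-44,-35,-56,0,1],[-44,-35,-56,0,1]]}}

```text
t: 16.15
ee_pos: [571.0, -35.9, 40.3]
orientation: [0.017, 1.568, -0.018]
ft_force: [-0.3, 0.2, -0.4]
width: 0.5
```

```bash
python3 look.py h14 side
```

```text
t 16.15 tcp [571.  -35.9  40.3] tray [-92.4   3.3] yaw toolY 1.548 F [-0.3  0.2 -0.4] w 0.5
```

View pics/h14_side.png

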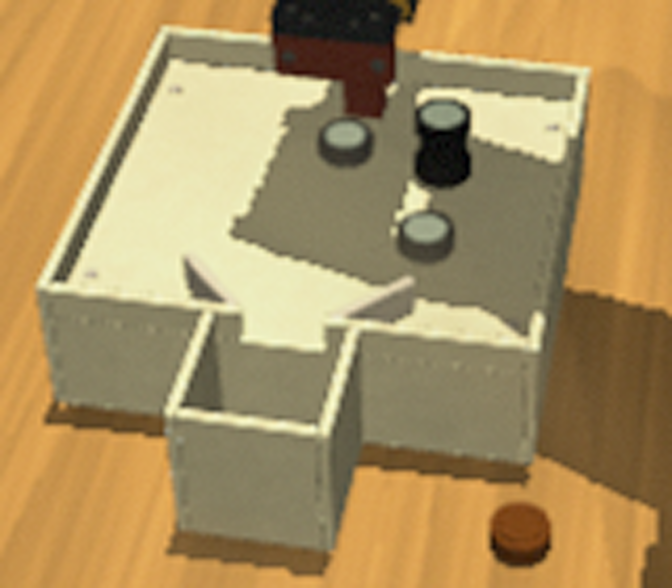

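```bash
python3 - <<'E'
from h import *
th,R,org,_=fit()
for s,z in (((346,133),77),((342,114),70),((386,117),70)):
    w=onz('side',np.array(s)/4.2+[190,170],z);print(w.round(1),((w-org)@R).round(1))
E
```

```text
[575.8  -2.7] [-59.2  -0.8]
[583.2 -29.1] [-85.4  -8.8]
[557.1 -30.1] [-86.9  17.3]
```

>>> {"api": "move_arm", "payload": {"rows": [[4,2,0,0,1],[4.2,8,0,0,1],[4.3,15,0,0,1],[4.5,22,0,0,1],[4.6,29,0,0,1],[4.8,36,0,0,1],[5,43,0,0,1],[5.1,50,0,0,1],[5.3,57,0,0,1],[5.4,64,0,0,1],[5.6,71,0,0,1],[5.7,78,0,0,1]]}}

```text
t: 17.7
ee_pos: [577.4, 42.5, 41.1]
orientation: [0.017, 1.566, -0.018]
ft_force: [-0.3, -0.7, 0.4]
width: 0.6
```

```bash
python3 look.py h15 side
```

```text
t 17.7 tcp [577.4  42.5  41.1] tray [-13.9  -1.3] yaw toolY 1.548 F [-0.3 -0.7  0.4] w 0.6
```

View pics/h15_side.png

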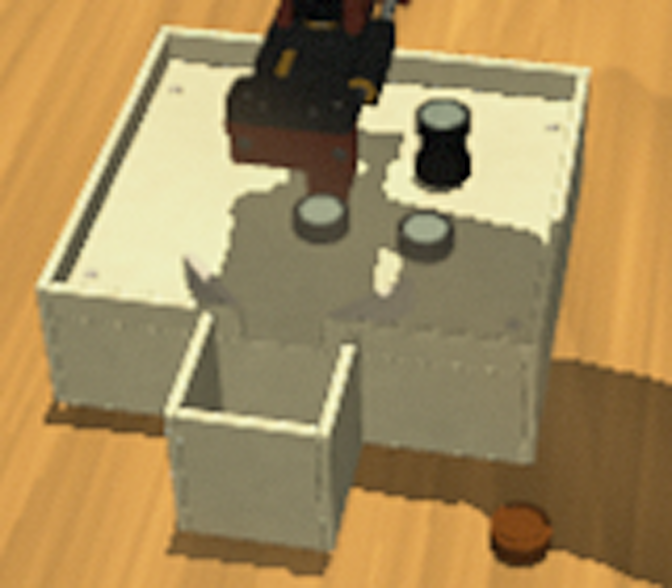

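B is centred before the finger at crop (321,210). I continue the push.

>>> {"api": "move_arm", "payload": {"rows": [[0.1,7,0,0,1],[0.3,14,0,0,1],[0.4,21,0,0,1],[0.5,28,0,0,1],[0.6,35,0,0,1],[0.8,42,0,0,1],[0.9,49,0,0,1],[1.1,56,0,0,1],[1.2,63,0,0,1],[1.4,70,0,0,1],[1.4,70,0,0,1]]}}

```text
t: 19.12
ee_pos: [578.8, 113.7, 41.1]
orientation: [0.016, 1.566, -0.017]
ft_force: [-0.2, 0.0, 0.1]
width: 0.5
```

```bash
python3 look.py h16 side
```

```text
t 19.125 tcp [578.8 113.7  41.1] tray [57.4 -1.2] yaw toolY 1.549 F [-0.2  0.   0.1] w 0.5
```

View pics/h16_side.png

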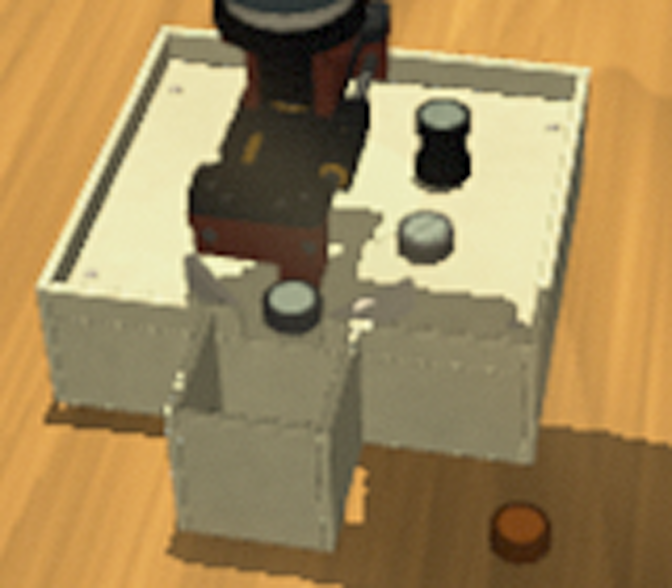

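>>> {"api": "move_arm", "payload": {"rows": [[0.1,6,0,0,1],[0.2,12,0,0,1],[0.2,18,0,0,1],[0.2,24,0,0,1],[0.2,30,0,0,1],[0.2,36,0,0,1],[0.2,39,0,0,1],[0.2,39,0,0,1]]}}

```text
t: 20.18
ee_pos: [578.9, 152.7, 41.1]
orientation: [0.016, 1.566, -0.017]
ft_force: [0.2, -0.2, -0.4]
width: 0.4
```

>>> {"api": "move_arm", "payload": {"rows": [[0,0,30,0,1],[0,0,75,0,1],[-40,-31,75,0,1],[-75,-58,75,0,1],[-98,-76,75,0,1],[-98,-76,75,0,1]]}}

```text
t: 20.92
ee_pos: [479.4, 75.7, 116.1]
orientation: [0.017, 1.567, -0.019]
ft_force: [0.7, -0.1, 0.2]
width: 0.4
```

```bash
python3 look.py h17 side wrist
```

```text
t 20.925 tcp [479.4  75.7 116.1] tray [17.1 97.4] yaw toolY 1.548 F [ 0.7 -0.1  0.2] w 0.4
```

View pics/h17_side.png

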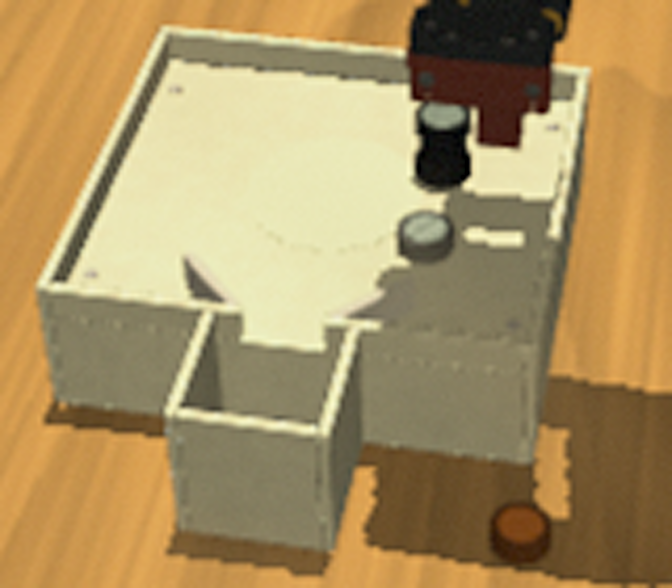

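View pics/h17_wrist.png

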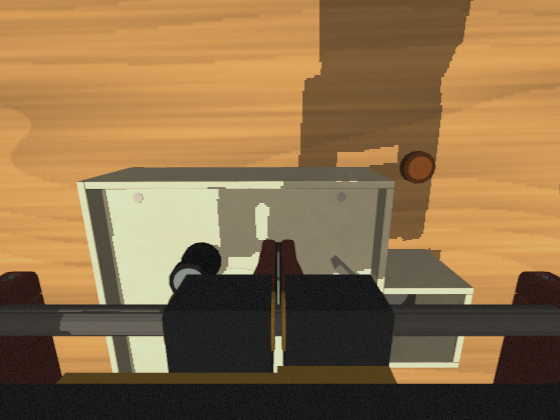

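B has dropped (the gate is clear), and the loupe is in place. I lower outside C.

>>> {"api": "move_arm", "payload": {"rows": [[0,0,-30,0,1],[0,0,-58,0,1],[0,0,-71,0,1],[0,0,-75,0,1],[0,0,-75,0,1]]}}

```text
t: 21.65
ee_pos: [482.6, 77.0, 41.7]
orientation: [0.017, 1.564, -0.017]
ft_force: [-0.1, -0.4, -0.5]
width: 0.5
```

```bash
python3 look.py h18 side
```

```text
t 21.65 tcp [482.6  77.   41.7] tray [18.5 94.2] yaw toolY 1.549 F [-0.1 -0.4 -0.5] w 0.5
```

View pics/h18_side.png

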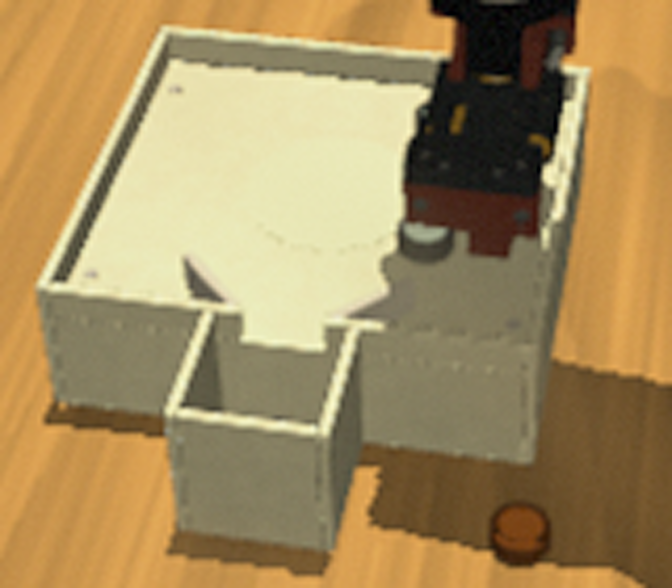

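>>> {"api": "move_arm", "payload": {"rows": [[3,-2,0,0,1],[9,-2.2,0,0,1],[15,-2.3,0,0,1],[21,-2.5,0,0,1],[27,-2.6,0,0,1],[33,-2.7,0,0,1],[39,-2.9,0,0,1],[45,-3,0,0,1],[51,-3.1,0,0,1],[57,-3.3,0,0,1],[62,-3.4,0,0,1],[65,-3.5,0,0,1]]}}

```text
t: 23.2
ee_pos: [548.1, 73.5, 42.0]
orientation: [0.017, 1.563, -0.017]
ft_force: [-0.3, -0.3, -0.8]
width: 0.5
```

```bash
python3 look.py h19 side
```

```text
t 23.2 tcp [548.1  73.5  42. ] tray [16.4 28.6] yaw toolY 1.549 F [-0.3 -0.3 -0.8] w 0.5
```

View pics/h19_side.png

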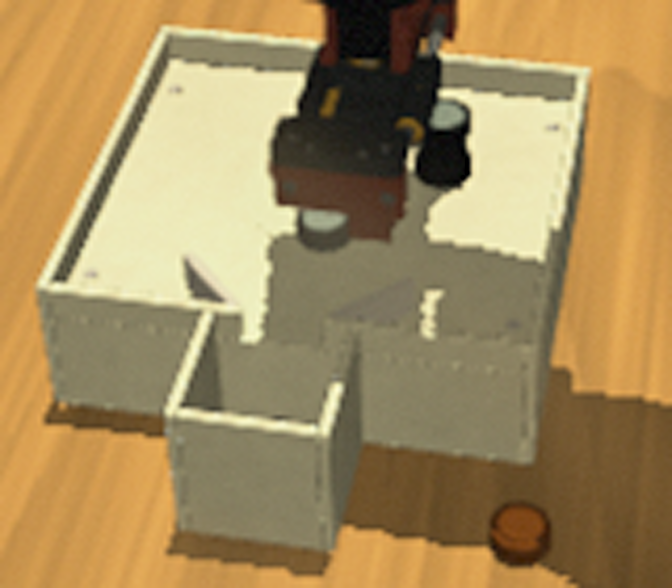

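>>> {"api": "move_arm", "payload": {"rows": [[-8,0,0,0,1],[-8,0,25,0,1],[-8,0,60,0,1],[8,-18,65,0,1],[27,-37,65,0,1],[27,-37,65,0,1]]}}

```text
t: 24.0
ee_pos: [576.4, 34.9, 106.5]
orientation: [0.018, 1.563, -0.019]
ft_force: [-0.3, 0.5, 0.2]
width: 0.4
```

```bash
python3 look.py h20 side
```

```text
t 24.0 tcp [576.4  34.9 106.5] tray [-21.5  -0.5] yaw toolY 1.547 F [-0.3  0.5  0.2] w 0.4
```

View pics/h20_side.png

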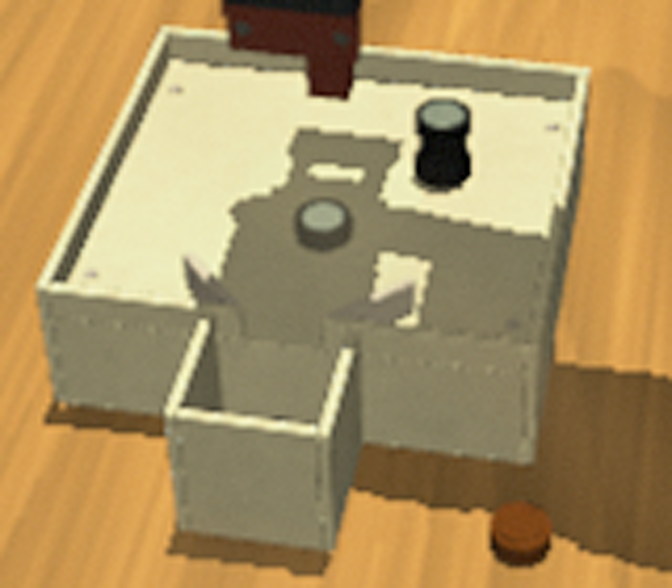

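```bash
python3 - <<'E'
from h import *
th,R,org,_=fit()
w=onz('side',np.array((324,216))/4.2+[190,170],77);print(w.round(1),((w-org)@R).round(1))
E
```

```text
[574.3  71.8] [15.3  2.3]
```

>>> {"api": "move_arm", "payload": {"rows": [[0,0,-30,0,1],[0,0,-53,0,1],[0,0,-63,0,1],[0,0,-65,0,1],[0,0,-65,0,1]]}}

```text
t: 24.68
ee_pos: [575.4, 35.7, 41.5]
orientation: [0.018, 1.564, -0.019]
ft_force: [0.0, -0.1, -0.1]
width: 0.7
```

>>> {"api": "move_arm", "payload": {"rows": [[0.1,7,0,0,1],[0.3,14,0,0,1],[0.4,21,0,0,1],[0.6,28,0,0,1],[0.8,35,0,0,1],[1,42,0,0,1],[1.1,49,0,0,1],[1.3,56,0,0,1],[1.4,63,0,0,1],[1.6,70,0,0,1],[1.7,76,0,0,1],[1.7,76,0,0,1]]}}

```text
t: 26.18
ee_pos: [577.1, 112.1, 41.5]
orientation: [0.018, 1.564, -0.018]
ft_force: [0.7, -0.1, 0.1]
width: 0.6
```

```bash
python3 look.py h21 side
```

```text
t 26.175 tcp [577.1 112.1  41.5] tray [55.7  0.5] yaw toolY 1.548 F [ 0.7 -0.1  0.1] w 0.6
```

View pics/h21_side.png

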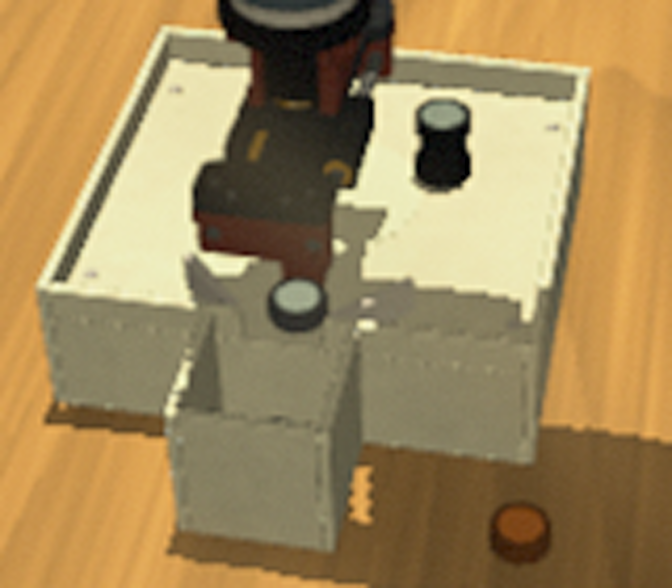

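C is at crop (298,298), slightly right but inside the gate. I shift the finger slightly toward world +x and push it over.

>>> {"api": "move_arm", "payload": {"rows": [[0.5,5,0,0,1],[1,10,0,0,1],[1.5,15,0,0,1],[1.5,21,0,0,1],[1.5,27,0,0,1],[1.5,33,0,0,1],[1.5,39,0,0,1],[1.5,42,0,0,1],[1.5,42,0,0,1]]}}

```text
t: 27.35
ee_pos: [578.6, 154.1, 41.5]
orientation: [0.018, 1.564, -0.018]
ft_force: [0.4, -0.3, -0.3]
width: 0.5
```

>>> {"api": "move_arm", "payload": {"rows": [[0,0,30,0,1],[0,0,75,0,1],[0,-40,120,0,1],[0,-100,150,0,1],[-30,-140,160,0,1],[-30,-140,160,0,1]]}}

```text
t: 28.1
ee_pos: [547.4, 11.5, 202.7]
orientation: [0.02, 1.563, -0.021]
ft_force: [0.7, 0.7, 0.3]
width: 0.2
```

```bash
python3 look.py h22 side wrist
```

```text
t 28.1 tcp [547.4  11.5 202.7] tray [-45.6  27.9] yaw toolY 1.544 F [0.7 0.7 0.3] w 0.2
```

View pics/h22_side.png

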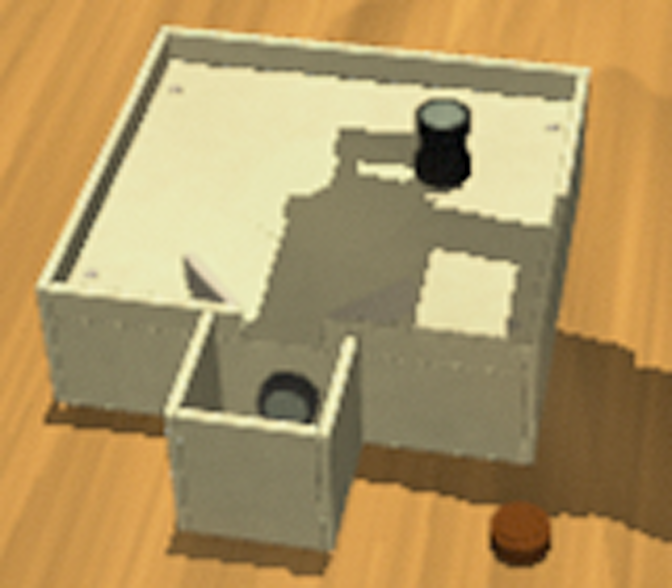

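View pics/h22_wrist.png

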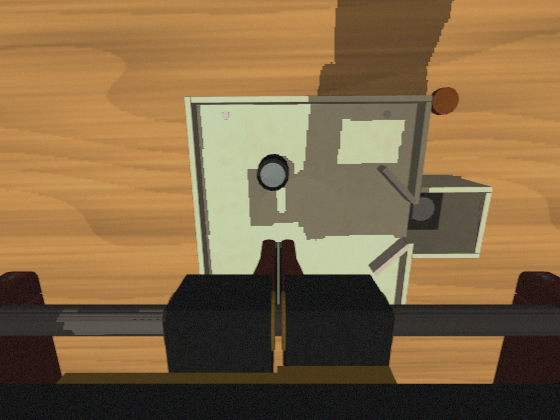

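The deck holds only the loupe, unmoved at side crop (444,140). A lens is visible in the slot. I look down into the slot to confirm all three.

>>> {"api": "move_arm", "payload": {"rows": [[20,45,30,0,1],[40,90,30,0,1],[65,135,30,0,1],[90,180,30,0,1],[90,180,30,0,1],[90,180,30,0,1]]}}

```text
t: 28.95
ee_pos: [638.0, 194.4, 230.6]
orientation: [0.017, 1.565, -0.018]
ft_force: [-0.4, -0.0, 0.4]
width: 0.4
```

```bash
python3 look.py h23 wrist; python3 -c "
import cv2
im=cv2.imread('pics/h23_wrist.png');cv2.imwrite('pics/h23c.png',cv2.resize(im[60:260,180:380],None,fx=3,fy=3,interpolation=cv2.INTER_CUBIC))"
```

```text
t 28.95 tcp [638.  194.4 230.6] tray [139.3 -58.5] yaw toolY 1.548 F [-0.4 -0.   0.4] w 0.4
```

View pics/h23_wrist.png

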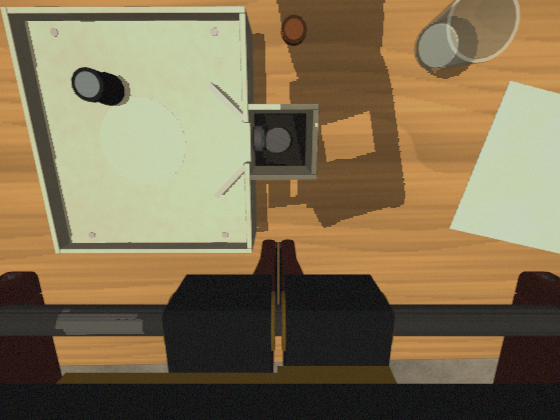

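View pics/h23c.png

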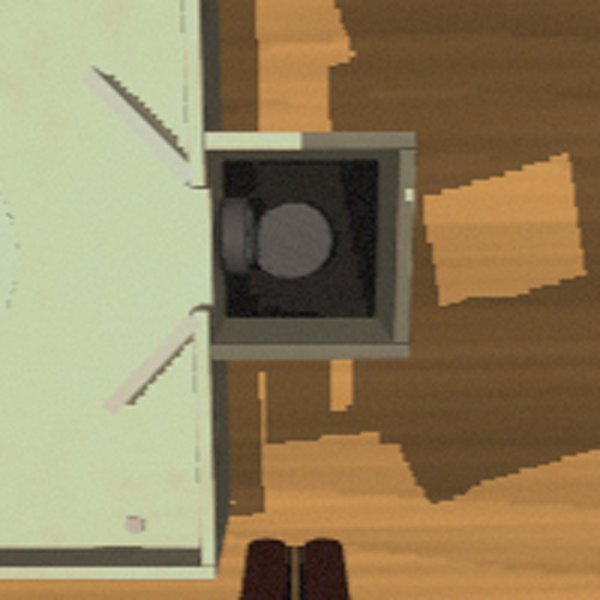

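```bash
python3 -c "
import cv2,numpy as np
im=cv2.imread('pics/h23_wrist.png')[95:190,235:330].astype(float)
g=np.clip(255*(im/110)**0.6,0,255).astype('uint8');cv2.imwrite('pics/h23d.png',cv2.resize(g,None,fx=6,fy=6,interpolation=cv2.INTER_CUBIC))"
```

```text
(no output)
```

View pics/h23d.png

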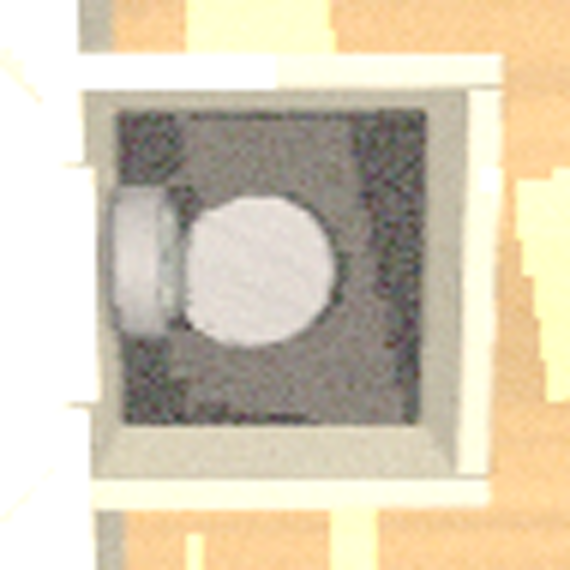

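The slot shows one lens standing on edge against the drop face (crop (145,260)) and one flat (260,270), perhaps stacked on the third. I check the flat one's height with a second wrist view.

>>> {"api": "move_arm", "payload": {"rows": [[0,-45,0,0,1],[0,-90,0,0,1],[0,-110,0,0,1],[0,-110,0,0,1],[0,-110,0,0,1]]}}

```text
t: 29.62
ee_pos: [637.9, 84.3, 231.1]
orientation: [0.018, 1.564, -0.019]
ft_force: [-0.2, 0.6, 0.0]
width: 0.2
```

```bash
python3 look.py h24 wrist side; python3 -c "
from h import *
print(ctrl.get_obs()['ee_pos'],ctrl.get_obs()['orientation'])
im=cv2.imread('pics/h24_wrist.png')[90:200,360:500].astype(float)
g=np.clip(255*(im/110)**0.6,0,255).astype('uint8');cv2.imwrite('pics/h24d.png',cv2.resize(g,None,fx=5,fy=5,interpolation=cv2.INTER_CUBIC))"
```

```text
t 29.625 tcp [637.9  84.3 231.1] tray [ 29.3 -60.9] yaw toolY 1.547 F [-0.2  0.6  0. ] w 0.2
[637.90678669  84.80237927 230.98442942] [ 0.01731799  1.56435896 -0.0179431 ]
```

View pics/h24d.png

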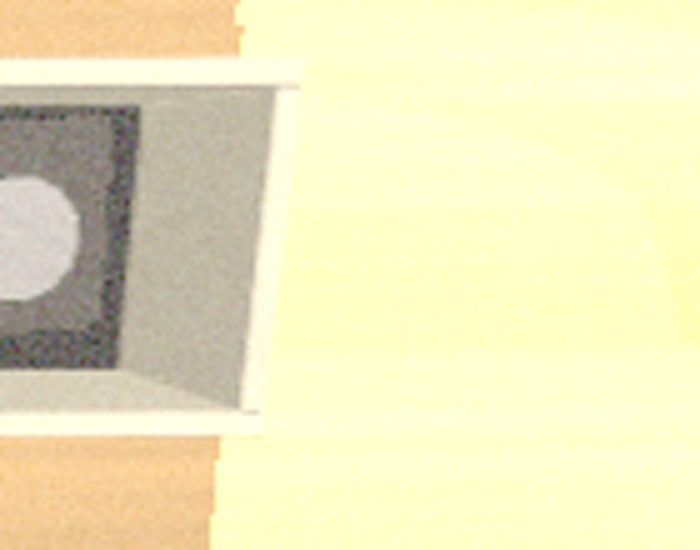

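View pics/h24_side.png

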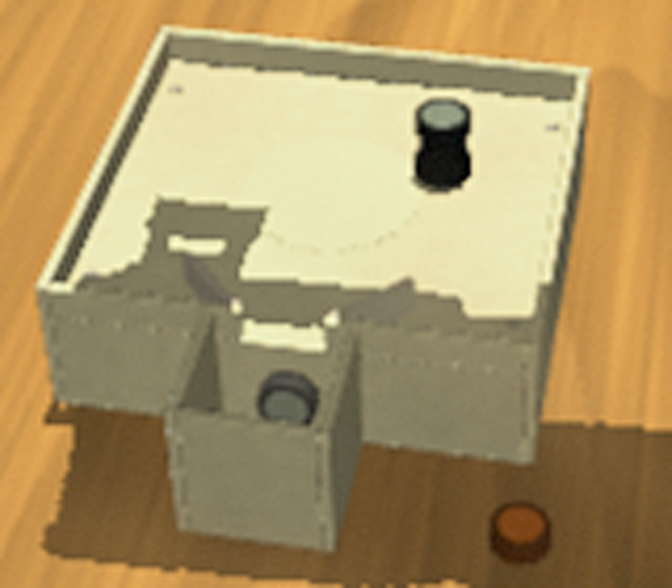

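```bash
python3 - <<'E'
from h import *
c=calibration('wrist');T=np.array(c['T_tool_cam']);K=np.array([[c['fx'],0,c['cx']],[0,c['fy'],c['cy']],[0,0,1]])
def PW(p,o):
    M=np.eye(4);M[:3,:3]=cv2.Rodrigues(np.array(o))[0];M[:3,3]=p
    return K@np.diag([1,-1,-1])@np.linalg.inv(M@T)[:3]
A=PW([638,194.4,230.6],[.017,1.565,-.018]);Bm=PW([637.9,84.5,231.1],[.0175,1.564,-.0185])
def tr(P1,P2,a,b):
    X=cv2.triangulatePoints(P1,P2,np.array(a,float).reshape(2,1),np.array(b,float).reshape(2,1));X=(X[:3]/X[3]).ravel()
    q=P1@np.append(X,1);print(X.round(1),(q[:2]/q[2]-a).round(1))
tr(A,Bm,(290.8,140),(375.8,137.4))   # flat top right edge
tr(A,Bm,(235+425/6,95+112/6),(360+139/5,90+106/5)) # floor corner
tr(A,Bm,(235+500/6,95+57/6),(360+303/5,90+60/5)) # wall top corner, true z 85
tr(A,P('side'),(235+145/6,95+260/6),(190+288/4.2,170+378/4.2)) # standing lens top
E
```

```text
[579.5 211.6  27.6] [-0.  -0.2]
[546.6 233.2   3.4] [-0.  -0.2]
[541.1 239.3  83.6] [0. 0.]
[575.2 172.1  51.4] [-0.2 -0.7]
```

The flat lens top is at z≈28, which is two lenses stacked on the slot floor (5+24), and the third leans against the drop face, wholly below the deck. So all three are in. Last, I check the bystanders against the first top picture.

```bash
python3 - <<'E'
from h import *
a=cv2.imread('pics/top0.png');b=get_image('top');cv2.imwrite('pics/top_end.png',b)
s0=cv2.imread('pics/side0.png');s1=get_image('side')
print('side loupe crop diff',cv2.absdiff(s0[190:220,285:305],s1[190:220,285:305]).mean())
for n,(x,y,w,h) in dict(tumbler=(85,232,55,45),film=(418,208,48,45),brown=(180,255,22,20),loupe=(262,222,22,20)).items():
    print(n,cv2.absdiff(a[y:y+h,x:x+w],b[y:y+h,x:x+w]).mean().round(2))
for n,(x,y,w,h) in dict(tumbler=(262,322,60,75),film=(292,122,36,30),brown=(304,287,22,20)).items():
    print('side',n,cv2.absdiff(s0[y:y+h,x:x+w],s1[y:y+h,x:x+w]).mean().round(2))
E
```

```text
side loupe crop diff 12.94
tumbler 10.7
film 2.52
brown 37.04
loupe 3.1
side tumbler 14.08
side film 10.21
side brown 37.26
```

View pics/top_end.png

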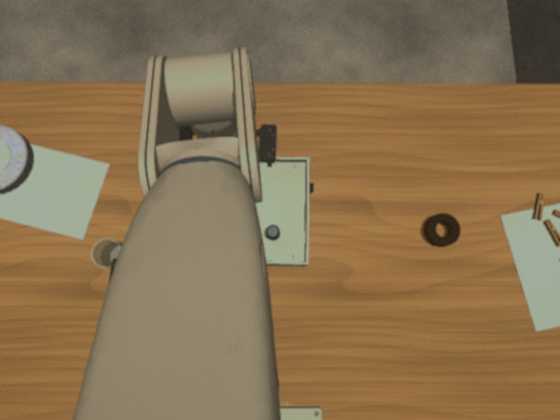

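```bash
python3 - <<'E'
from h import *
s0=cv2.imread('pics/side0.png');s1=get_image('side')
cv2.imwrite('pics/cmp.png',np.hstack([s0[110:400,200:360],s1[110:400,200:360]])[:, :].repeat(2,0).repeat(2,1))
def sh(x,y,w,h):
    g=lambda i:np.float64(cv2.Canny(i[y:y+h,x:x+w],60,150))
    return cv2.phaseCorrelate(g(s0),g(s1))
print('tumbler',sh(262,322,60,75),'film',sh(292,122,36,30),'loupe',sh(283,188,26,34))
E
```

```text
tumbler ((-0.011003179543397579, 0.5229662504347345), 0.9817409173986915) film ((-0.15580944441437694, 0.002161556063873249), 0.8829956061680385) loupe ((0.5578461946501712, -0.21745255438337097), 0.902137275115326)
```

View pics/cmp.png

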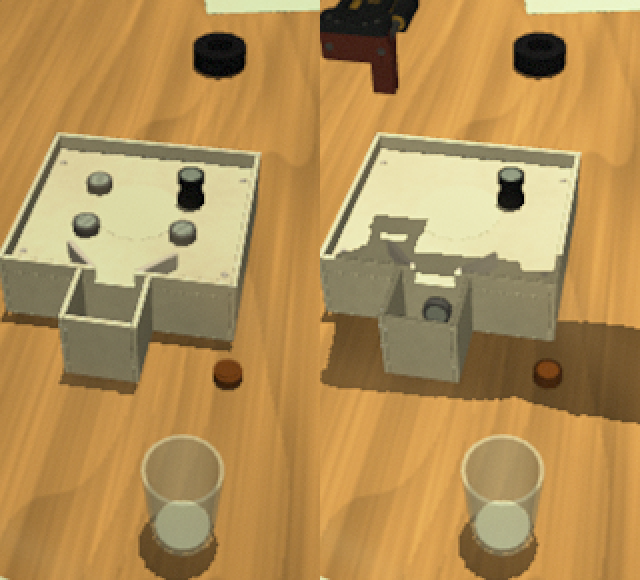

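In the before/after pictures the loupe, tumbler, film roll and brown disc stand where they stood (shifts under 1 pixel). The arm is clear, so I hand in.

```bash
python3 -c "
from workcell import ctrl
print(ctrl.close_job())"
```

```text
the job is handed in; nothing more can be done
None
```

All three lenses are in the catch slot, and I handed the job in at about 30 s of the 72 s allowed. I pushed each lens with the shut fingertips, first sideways to the middle line and then along it through the gate.

**Last checks:**
- **Slot:** two lenses lie stacked flat on the floor; the upper one's top measured about z = 28 mm, where two stacked lenses would be at 29 mm. The lower one is hidden, so I inferred it from that height and from seeing all three go through the gate. The third leans on edge against the drop face; its top measured roughly z = 51 mm, below the 65 mm deck. It did not move between the last pictures.
- **Everything else:** the deck holds only the loupe. The loupe, tumbler and film roll shifted by less than 1 pixel in the side view, and the brown look-alike looks unmoved there.
- **Arm:** it was raised clear and touching nothing when I handed in.

**What disagreed along the way:**
- **Fingertip length:** the real fingertips end about 30 mm short of the reported TCP, so my first sweep passed over the first lens without touching it. I measured the gap from the wrist and side views and corrected for it.
- **Deck touch:** once, while lowering, the fingertip rested on the deck with about 14 N. I raised it 4 mm straight away.

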